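# Butt the blue panel and clamp it to the sloping jig

## Robot

A 7-joint arm with a two-finger parallel gripper is mounted at the origin on the work surface. World frame = base frame: x ahead of the robot, y to its left, z up, the work surface at z = 0. Lengths are in mm, angles in rad, forces in N, time in s.
With the tool pointing down it reaches from about 350 to 900 mm from the base axis. Payload 8.1 kg.
Tool frame: the origin (TCP) lies at the very end of the fingers, on their centre line; the grasp point (between the pads) lies 19 mm behind it; z points along the fingers, y is the line along which they close (so a half turn about z gives the same grasp; the last joint's range is limited). The gripper opens to 92 mm and grips with 3 to 60 N. Pads are 19 mm wide; open, the fingers measure 130 mm over their backs; the gripper's body (75 mm by 190 mm) begins 47 mm behind the grasp point.
Start: joints at [-1.294, 0.434, 0.025, 1.573, -0.012, 1.134, -0.075], TCP at [231.737, 580.465, 226.742] pointing down, gripper open.
Joint ranges: [-2.62, 2.62], [-0.44, 2.09], [-1.27, 1.32], [0.08, 2.57], [-1.32, 4.46], [0.12, 2], [-2.74, 2.74]. Speed limits (rad/s): [2.22, 2.22, 3.01, 3.01, 3.14, 3.14, 3.14].

## Interface

Orientations are given as a rotation vector (axis times angle).
In Python, from bench import ctrl gives the robot as it stands.
- The arm moves only by the shell command python3 -m handwheel 'ROWS' [FORCE]. ROWS is text: rows parted by semicolons, each of 7 numbers parted by spaces: the shift along the tool's x, y, z in m, then the turn, a rotation vector about the tool's x, y, z in degrees, then the opening, from 0 (shut) to 1 (fully open). In form: tx ty tz rx ry rz hand; .... A call has 1 to 12 rows; each row is the pose to reach, as a shift and turn from the pose commanded when the call began, along the tool's axes at that moment; what a row does not reach only later rows make up. A row lasts 1/12 s, in which the tool goes at most 41.7 mm and 7.16 degrees, less where a joint would pass 70% of its speed; a pose out of reach is approached as far as the arm can. A call with a gripper value outside its range is refused whole. The fingers move at their own pace and stop on an object; FORCE is the grip in N (left out, the last holds). Time passes only in rows, so rows that repeat a pose let the fingers close. It gives the time, the measured TCP pose, the force, the opening and the grip force at its end, in the units of the state.
- ctrl.observe(): the state, without advancing time (a new reading comes with each control period).
- ctrl.read_camera(name): name is "scene" or "top" or "wrist"; returns a dict with "color" (400x640x3 uint8, red, green, blue), "fx", "fy", "cx", "cy" (pixels), "origin" and "attitude" of the camera in the world. Camera axes: x right, y down, z forward; pixel columns grow to the right and rows downward; lengths in mm; the calibration is good to about 2 mm. The wrist camera is an equidistant fisheye: a pixel r from the principal point sees the ray r / f radians off the axis. A picture is of the moment at which its call begins. There is no depth.
- ctrl.job_done(): hands the job in; it is judged then, once.
The state is a dict: "time_s": time; "joint_positions": joint angles; "joint_velocities": joint speeds; "joint_torque": joint torques, N m; "tool_pos": TCP position; "tool_rot": TCP orientation; "force": force on the tool from outside, world axes, zero at the start; "ft_torque": the same for the moment, N m; "width": finger opening in mm; "grasp_force": force on a finger pad.
Only numpy, scipy, OpenCV 4.12 (cv2) and the standard library are available. Lean on these libraries where they do the work, as an engineer would, in place of code of your own. Each camera call takes 0.05 s, during which the arm holds its last target. There are 200 camera calls.

## Task

On the sloping jig, slide the loose blue panel along the ledge until its side butts flush against the bolted bare-metal panel, with no gap. Then take the red spring clamp from its wooden rack and clip it well down over the top edge of the jig, at the middle of the blue panel, so that one jaw grips the front of the blue panel and the other the back of the plywood board. Leave it holding there, the blue panel still butted, and do not disturb the spray can, the grinding disc or the wrench.

Things in the scene. Friction and masses are not known exactly. Their poses are not given: they have to be found in the camera images.
- fixture: Fixed sloping jig: 10 mm plywood board, 360 mm long in y, leaning 32 deg from vertical, its top towards -x, its front facing +x and up. u = (-sin32, 0, cos32) points up the slope, n = (cos32, 0, sin32) out of the front face. Origin: centre of the underside of its 12 mm steel base (x -55 to 75 mm, y +-180 mm); z up.
- jig_foot (a point): Jig's mid length, where the board's front face meets the steel ledge: 30 mm in x and 55 mm up from the jig's origin. The ledge stands out 30 mm along n; the board's top edge is 95 mm from here along u. Behind the board, the top 50 mm is free; thin struts lower down.
- panel: Loose blue panel, 0.3 kg, standing on the ledge, leaning on the board: 110 mm along y, 95 mm up the slope (top flush with the board's), 8 mm thick. Axes as the jig's (z up, y along the ledge). Origin: mid length, where its back face meets the ledge. The bolted panel may be on either side of it.
- panel_rib (a point): Middle of the blue panel's upright rib, by which it can be pushed: rib at mid length, 8 mm thick in y, standing out from n = 8 to 38 mm and from 8 to 62 mm up the slope. This point: n = 24 mm, 48 mm up the slope.
- bolted: Bare aluminium panel, same shape, rib, axes and origin as the blue one, held by four dark bolts; it cannot move. Butted side by side, the two origins are 110 mm apart.
- panel_edge (a point): Middle of the blue panel's top edge, at mid thickness of panel and board together (18 mm in all, 9 mm to each side along n).
- rack: Fixed wooden clamp rack: a pale board on edge, 18 mm thick in its x, 140 mm long in y, top edge at z = 80 mm, on a foot of 120 x 160 x 16 mm. Origin: centre of the underside.
- clamp: Red spring clamp, black handle ends, 0.14 kg, starts clipped upright on the rack's edge, mouth down. Origin on the hinge axis (y), z away from the mouth, x the opening direction. 24 mm wide in y; handles reach 60 mm above the pivot, jaws 46 mm below; pivot barrel radius 8 mm. Orange pads 30 to 46 mm below the pivot. This frame is the +x half's.
- clamp_jaw (a joint): Angle between the clamp's halves, rad. 0: on an 18 mm edge, pads parallel, handles splayed to 58 mm over the tips. 0.5: handles squeezed to their stop, outer faces parallel 28 mm apart, jaw tips 38 mm apart (clamp then leans 0.25 from the clamp's middle line). Negative: nearer shut. Sprung shut; squeezing takes 12 N, a 20 to 40 N grip holds the stop.
- spray_can: White spray can with a green band, 64 mm across, 190 mm tall; origin centre of underside. Leave alone.
- disc: Dark grinding disc lying flat, 125 mm across, 6 mm thick; origin centre of underside. Leave alone.
- wrench: Steel wrench lying flat, 190 mm long. Leave alone.
There are look-alikes about, which are no part of the job. Of the things shaped like the clamp, the red one is meant.

How it is judged (in metres and radians):
On the way, in this order (a step that is already met when the one before it is completed fails the run):
1. the blue panel stands on the ledge, butted against the bolted panel (gap under 3.5 mm) (distance between panel and bolted below 0.1135 m and angle between the y axis of panel and the y axis of bolted, either way round below 0.04 rad and angle between the z axis of panel and the z axis of bolted, either way round below 0.04 rad), for 0.2 s.
2. the clamp grips the blue panel and the board over the top edge (y of clamp in the frame of panel between -0.025 and 0.025 m and distance between clamp and panel_edge below 0.037 m and z of clamp in the frame of panel between 0.0835 and 0.102 m and value of joint clamp_jaw between -0.1 and 0.12 rad and contact force between clamp and panel above 3 N and contact force between clamp and fixture above 3 N), for 0.2 s.
At the end, for the whole second after the job is handed in: Blue panel on the ledge, square (0.04 rad), gap to the bolted panel under 3.5 mm. Clamp within 25 mm of its middle along the edge, pivot 4 to 22.5 mm above the edge in height and within 37 mm of its midpoint, jaw joint -0.1 to 0.12 rad, pressing over 3 N on both panel and jig, at rest (all of step 1 and all of step 2 and linear speed of each of clamp, panel below 0.02 m/s); the robot touches nothing.
It fails at once if a bystander (spray can) is moved by over 25 mm (distance of spray_can from where it was at the start of the episode above 0.025 m).
It fails at once if a bystander (disc) is moved by over 25 mm (distance of disc from where it was at the start of the episode above 0.025 m).
It fails at once if a bystander (wrench) is moved by over 25 mm (distance of wrench from where it was at the start of the episode above 0.025 m).
It fails at once if the blue panel is lifted or thrown off the ledge (z of panel in the frame of bolted above 0.03 m).
It fails at once if the blue panel falls off the ledge (z of panel in the frame of bolted below -0.02 m).
It also fails if it takes over 54 s, if anything falls off the work surface, if the arm or the gripper's body presses on something with over 40 N, if the wrist force passes 120 N, or if a joint passes its speed limit or range.

## Working session

There is one attempt and no reset: what is moved stays moved. The work goes in short steps, Python scripts to look and compute and a shell command to move; the robot and the scene stay as the last step left them, time stands still between calls to the robot, and variables do not carry over. Pictures are saved under pics/ and viewed, at most 10 in all, crops included, and the job is handed in when it is done.

```bash
ls; mkdir -p pics; python3 - <<'E'
from bench import ctrl
import cv2
for n in("scene","top"):
    c=ctrl.read_camera(n); cv2.imwrite(f"pics/{n}0.png",c["color"][:,:,::-1])
    print(n,{k:c[k] for k in c if k!="color"})
print(ctrl.observe())
E
```

```text
pics
scene {'fx': 440.41009672320564, 'fy': 440.41009672320564, 'cx': 322.5412049349832, 'cy': 195.82936161081432, 'origin': array([1211.18034259,  213.07531649, 1170.49173468]), 'attitude': array([-1.55330454, -2.241187  ,  0.70435551])}
top {'fx': 476.2956839919508, 'fy': 476.2956839919508, 'cx': 319.8117352636792, 'cy': 202.50773597766138, 'origin': array([ 379.5063433 ,  -75.44129784, 1272.77275603]), 'attitude': array([-2.17471401,  2.132987  , -0.15780402])}
{'time_s': 0.1, 'joint_positions': array([-1.29357487,  0.43515024,  0.02496034,  1.57398998, -0.01162839,
        1.13400254, -0.07507686]), 'joint_velocities': array([-0.00021757, -0.00310803,  0.0002066 , -0.00170226, -0.00062737,
       -0.00124435, -0.00155242]), 'joint_torque': array([ 2.23388437e-03, -6.69127250e+01,  9.87380818e-01, -3.15140963e+01,
       -6.05928199e-02,  3.73189535e-02,  8.39909944e-05]), 'tool_pos': array([231.5863082 , 580.02255662, 226.03142873]), 'tool_rot': array([-5.93081276e-01, -3.08492928e+00,  2.19090110e-03]), 'force': array([-0.40025694, -0.091954  ,  0.51816892]), 'ft_torque': array([ 0.04780776,  0.04482166, -0.01861267]), 'grasp_force': 0.0, 'width': 91.79148458176704}
```

View pics/scene0.png

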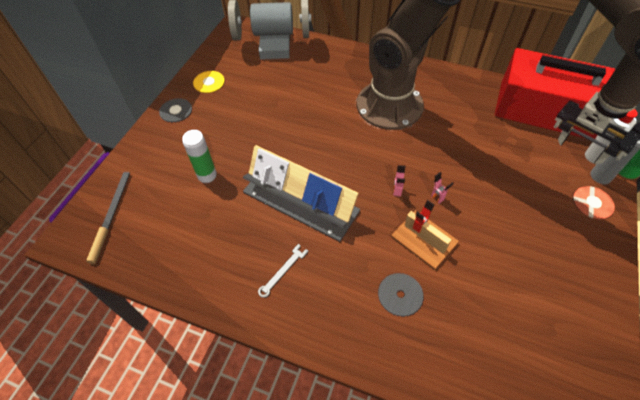

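View pics/top0.png

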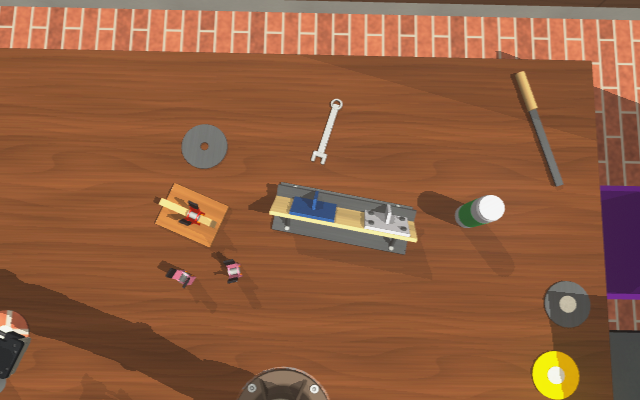

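The scene view shows the jig with the blue panel around (320,195) and the bare panel at (268,170), with the red clamp on its rack at (424,217). In the top view they are at (313,207), (385,218) and (193,213). The pink clamps are look-alikes.

```bash
cat > h.py <<'E'
import numpy as np, cv2
from scipy.spatial.transform import Rotation as R
from bench import ctrl
def ray(c,p):
    x=(np.array(p,float)-[c["cx"],c["cy"]])/[c["fx"],c["fy"]]
    if c.get("fish"):
        t=np.hypot(*x); v=np.r_[x/t*np.sin(t),np.cos(t)] if t>0 else np.array([0,0,1.])
    else: v=np.r_[x,1]
    v=R.from_rotvec(c["attitude"]).apply(v); return np.array(c["origin"]),v/np.linalg.norm(v)
def plane(c,p,z):
    o,v=ray(c,p); return o+v*(z-o[2])/v[2]
def tri(c1,p1,c2,p2):
    A=[];b=[]
    for c,p in((c1,p1),(c2,p2)):
        o,v=ray(c,p); M=np.eye(3)-np.outer(v,v); A.append(M); b.append(M@o)
    x,r,_,_=np.linalg.lstsq(np.vstack(A),np.hstack(b),rcond=None); return x,float(np.sqrt(r[0])) if len(r) else 0
def cam(n):
    c=ctrl.read_camera(n); c["fish"]=n=="wrist"; return c
def crop(img,x,y,w,h,s):
    o=cv2.resize(img[y:y+h,x:x+w,::-1],None,fx=s,fy=s,interpolation=cv2.INTER_CUBIC)
    for k in range(0,w,20): cv2.putText(o,str(x+k),(int(k*s),8),0,.3,(255,255,255),1); cv2.line(o,(int(k*s),10),(int(k*s),14),(255,255,255),1)
    for k in range(0,h,20): cv2.putText(o,str(y+k),(0,int(k*s)+4),0,.3,(255,255,255),1)
    return o
E
python3 - <<'E'
from h import *
import pickle
T=cam("top");S=cam("scene");pickle.dump((T,S),open("c0.pkl","wb"))
a=crop(T["color"],150,175,280,85,2.85);b=crop(S["color"],235,140,235,130,2.6)
o=np.zeros((600,800,3),np.uint8);o[:a.shape[0],:a.shape[1]]=a[:, :800];o[250:250+b.shape[0],:b.shape[1]]=b
cv2.imwrite("pics/crop0.png",o)
E
```

```text
(no output)
```

View pics/crop0.png

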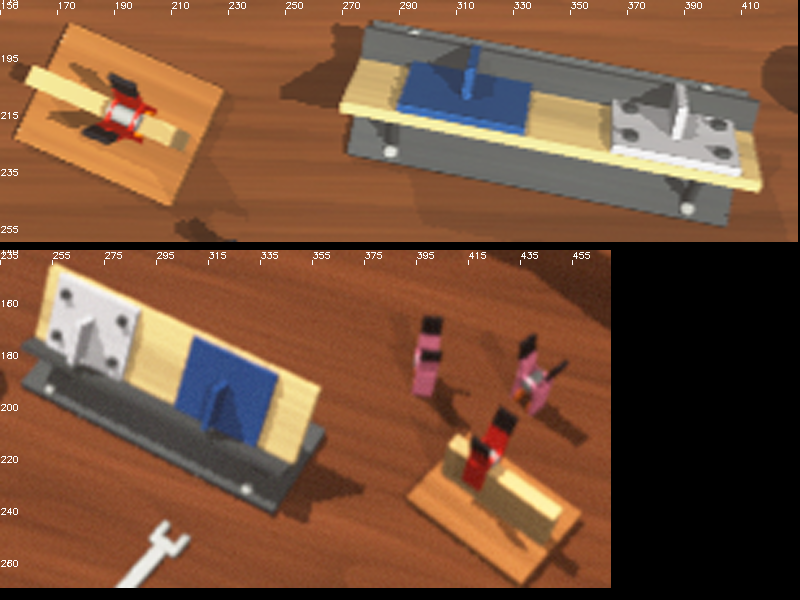

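The crop shows the blue panel's corners, the bolted panel's corners, the board's ends, the clamp barrel and both black handle ends clearly in both views. I'll triangulate these.

```bash
python3 - <<'E'
from h import *
import pickle
T,S=pickle.load(open("c0.pkl","rb"))
t=lambda p:(150+p[0]/2.85-.3,175+p[1]/2.85-.3)
s=lambda p:(235+p[0]/2.6-.3,140+(p[1]-250)/2.6-.3)
np.set_printoptions(precision=1,suppress=True)
P={}
for k,a,b in [("board+y",(341,112),(321,387)),("board-y",(761,190),(52,263)),
 ("bl top+y",(397,108),(278,376)),("bl top-y",(527,132),(193,337)),("bl bot+y",(411,62),(258,446)),("bl bot-y",(532,83),(176,408)),
 ("al top+y",(613,150),(141,307)),("al top-y",(739,171),(60,272)),("al bot+y",(613,100),(122,381)),
 ("basefront+y",(374,20),(273,513)),("basefront-y",(758,100),(22,383)),
 ("barrel",(126,115),(492,455)),("tipA",(122,82),(484,441)),("tipB",(100,135),(508,413)),
 ("rack-y",(186,141),(461,440)),("rack+y",(30,78),(556,512)),("foot",(224,92),(408,495)),("foot2",(68,24),(521,584))]:
    P[k],r=tri(T,t(a),S,s(b)); print(k,P[k],"res %.1f"%r)
d=P["board+y"]-P["board-y"];print(np.linalg.norm(d),np.degrees(np.arctan2(-d[0],d[1])))
d=P["rack+y"]-P["rack-y"];print(np.linalg.norm(d),np.degrees(np.arctan2(-d[0],d[1])))
# colour masks
for nm,c in (("T",T),("S",S)):
    h=cv2.cvtColor(c["color"],cv2.COLOR_RGB2HSV)
    m=cv2.inRange(h,(105,120,40),(125,255,255));n,l,st,ce=cv2.connectedComponentsWithStats(m);i=1+st[1:,4].argmax();print(nm,"blue",st[i],ce[i])
c=cam("wrist");print({k:c[k] for k in c if k!="color"})
print(R.from_rotvec(ctrl.observe()["tool_rot"]).as_matrix())
E
```

```text
board+y [507.2  38.1 131.8] res 1.1
board-y [ 448.4 -317.4  134.7] res 0.6
bl top+y [511.4 -10.  134.9] res 0.1
bl top-y [ 493.1 -119.4  134. ] res 0.9
bl bot+y [561.6 -16.1  60.6] res 1.8
bl bot-y [ 544.7 -124.9   58.5] res 2.9
al top+y [ 478.4 -190.5  140.8] res 2.2
al top-y [ 463.6 -297.9  142.7] res 1.2
al bot+y [ 531.  -199.    58.5] res 1.7
basefront+y [609.4  21.3   7.9] res 0.1
basefront-y [ 540.4 -340.6   -2.3] res 5.1
barrel [504.3 232.4  93.5] res 6.0
tipA [526.3 221.  149.4] res 3.5
tipB [481.9 236.9 147.8] res 3.0
rack-y [483.2 190.   69.2] res 14.3
rack+y [538.4 318.3  77.9] res 0.7
foot [536.9 159.4  14.4] res 1.3
foot2 [599.3 307.5  11.4] res 1.3
360.2725492333291 -9.38559799315524
139.99340068833118 -23.309511267466082
T blue [290 191  46  31 746] [313.5 209.1]
S blue [303 174  38  41 930] [321.3 194.1]
{'fx': 309.70691628693146, 'fy': 309.70691628693146, 'cx': 318.31522985441876, 'cy': 196.44775117422424, 'origin': array([162.6, 607.5, 384.7]), 'attitude': array([2.4, 1.6, 0.2]), 'fish': True}
[[-0.9  0.4 -0. ]
 [ 0.4  0.9 -0. ]
 [-0.  -0.  -1. ]]
```

```bash
cat >> h.py <<'E'
O=np.array([504,-144,0.]); yj=np.array([.163,.987,0]);yj/=np.linalg.norm(yj); xj=np.array([yj[1],-yj[0],0]); zz=np.array([0,0,1.])
a32=np.radians(32); U=-np.sin(a32)*xj+np.cos(a32)*zz; N=np.cos(a32)*xj+np.sin(a32)*zz
def jig(x,y,z): return O+x*xj+y*yj+z*zz
def att(y,z): y=np.array(y)/np.linalg.norm(y); return np.column_stack([np.cross(y,z),y,z])
def go(p,M=None):
    s=ctrl.observe(); r=R.from_rotvec(s["tool_rot"])
    d=r.inv().apply(np.array(p)-s["tool_pos"])/1000
    w=(r.inv()*R.from_matrix(M)).as_rotvec(degrees=True) if M is not None else np.zeros(3)
    print("t %.2f"%s["time_s"],"row",np.round(d,4),np.round(w,1),"|turn| %.1f"%np.linalg.norm(w))
E
python3 - <<'E'
from h import *
M=att(yj,-zz)
go(jig(30,128,280),M);go(jig(30,128,97),M)
E
```

```text
t 0.25 row [-0.5233 -0.4402 -0.0533] [ -0.    0.  -12.4] |turn| 12.4
t 0.25 row [-0.5233 -0.4401  0.1297] [ -0.    0.  -12.4] |turn| 12.4
```

```bash
python3 -m handwheel '0 0 -0.06 0 0 0 0; -0.06 -0.05 -0.06 0 0 -4 0; -0.523 -0.44 -0.055 0 0 -12.4 0; -0.523 -0.44 -0.055 0 0 -12.4 0; -0.523 -0.44 -0.055 0 0 -12.4 0; -0.523 -0.44 -0.055 0 0 -12.4 0; -0.523 -0.44 -0.055 0 0 -12.4 0; -0.523 -0.44 -0.055 0 0 -12.4 0; -0.523 -0.44 -0.055 0 0 -12.4 0; -0.523 -0.44 -0.055 0 0 -12.4 0; -0.523 -0.44 -0.055 0 0 -12.4 0; -0.523 -0.44 -0.055 0 0 -12.4 0' 30; python3 - <<'E'
from h import *
M=att(yj,-zz)
go(jig(30,128,280),M)
E
```

```text
time_s: 1.25
tool_pos: [448.1, 175.4, 280.6]
tool_rot: [0.256, 3.131, 0.001]
force: [0.6, 0.7, 1.3]
width: 16.5
grasp_force: 0.0
t 1.25 row [-0.1372 -0.178   0.0006] [0. 0. 0.] |turn| 0.0
```

```bash
python3 -m handwheel '-0.125 -0.165 0 0 0 0 0; -0.125 -0.165 0 0 0 0 0; -0.125 -0.165 0 0 0 0 0; -0.125 -0.165 0 0 0 0 0; -0.125 -0.165 0 0 0 0 0; -0.125 -0.165 0 0 0 0 0; -0.125 -0.165 0 0 0 0 0; -0.125 -0.165 0 0 0 0 0'; python3 - <<'E'
from h import *
M=att(yj,-zz)
go(jig(30,128,97),M);c=cam("wrist");cv2.imwrite("pics/w1.png",c["color"][:,:,::-1]);print(ctrl.observe()["joint_velocities"])
E
```

```text
time_s: 1.92
tool_pos: [543.8, -5.4, 280.1]
tool_rot: [-0.257, -3.13, -0.001]
force: [-0.1, 0.7, -0.1]
width: 0.6
grasp_force: 0.0
t 1.92 row [-0.0134 -0.0153  0.1831] [ 0. -0. -0.] |turn| 0.0
[-0.01699782 -0.00754033 -0.00819293  0.00422584  0.000506    0.00068857
  0.0017936 ]
```

View pics/w1.png

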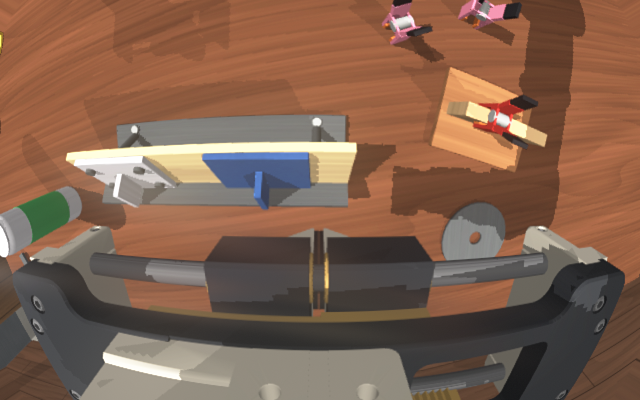

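The wrist view shows the jig straight in the frame with the blue rib at (260,190) and the closed fingers at about (320,270), clear on its +y side. The red clamp is at (503,120).

```bash
python3 -m handwheel '-0.0135 -0.015 0.03 0 0 0 0; -0.0135 -0.015 0.06 0 0 0 0; -0.0135 -0.015 0.1 0 0 0 0; -0.0135 -0.015 0.14 0 0 0 0; -0.0135 -0.015 0.17 0 0 0 0; -0.0135 -0.015 0.183 0 0 0 0; -0.0135 -0.015 0.183 0 0 0 0; -0.0135 -0.015 0.183 0 0 0 0' ; python3 - <<'E'
from h import *
M=att(yj,-zz)
go(jig(30,128,97),M);print(ctrl.observe()["force"])
E
```

```text
time_s: 2.63
tool_pos: [554.5, -21.3, 97.4]
tool_rot: [-0.253, -3.13, -0.001]
force: [0.1, 0.2, 0.1]
width: 0.2
grasp_force: 0.0
t 2.63 row [-0.0001 -0.0013  0.0004] [ 0.  -0.1  0.1] |turn| 0.2
[0.08583144 0.15397719 0.10285094]
```

```bash
python3 -m handwheel '0 -0.012 0 0 0 0 0; 0 -0.02 0 0 0 0 0; 0 -0.026 0 0 0 0 0; 0 -0.032 0 0 0 0 0; 0 -0.038 0 0 0 0 0; 0 -0.044 0 0 0 0 0; 0 -0.050 0 0 0 0 0; 0 -0.056 0 0 0 0 0; 0 -0.062 0 0 0 0 0; 0 -0.068 0 0 0 0 0; 0 -0.074 0 0 0 0 0; 0 -0.08 0 0 0 0 0'; cat > gap.py <<'E'
from h import *
import sys
S=cam("scene");h=cv2.cvtColor(S["color"],cv2.COLOR_RGB2HSV)
m=cv2.inRange(h,(105,120,40),(125,255,255));n,l,st,ce=cv2.connectedComponentsWithStats(m);i=1+st[1:,4].argmax();print("S blue",st[i],ce[i])
c=cam("wrist");a=crop(c["color"],0,60,400,180,2);b=crop(S["color"],235,140,100,100,2.3);o=np.zeros((600,800,3),np.uint8);o[:360]=a;o[365:365+230,:230]=b
T=cam("top");d=crop(T["color"],260,175,180,80,3);o[365:600,240:780]=d[:235]
cv2.imwrite(sys.argv[1],o);go([0,0,0])
E
python3 gap.py pics/g1.png
```

```text
time_s: 3.63
tool_pos: [541.8, -102.2, 97.4]
tool_rot: [-0.256, -3.131, -0.0]
force: [0.4, 3.4, 2.7]
width: 0.5
grasp_force: 1.7
S blue [288 183  32  25 269] [303.57620818 195.98884758]
t 3.78 row [0.5509 0.0127 0.0975] [0. 0. 0.] |turn| 0.0
```

View pics/g1.png

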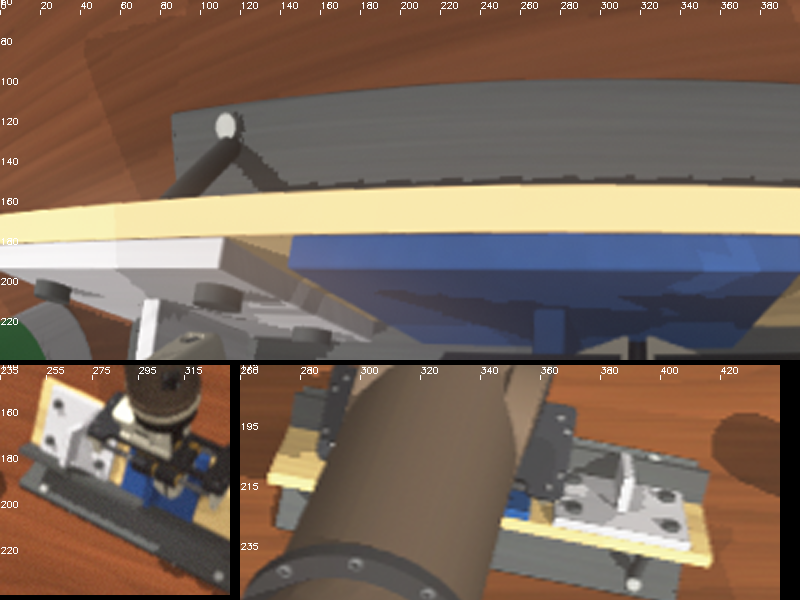

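```bash
python3 - <<'E'
from h import *
c=cam("wrist")
for p in((145,194),(111,193.5)): 
    q=plane(c,p,139.8)-O; print(q@xj,q@yj)
E
```

```text
-12.171357855840935 -28.968276397154746
-12.504010389537731 -48.74981467142792
```

```bash
python3 -m handwheel '0 -0.006 0 0 0 0 0; 0 -0.011 0 0 0 0 0; 0 -0.015 0 0 0 0 0; 0 -0.018 0 0 0 0 0; 0 -0.019 0 0 0 0 0; 0 -0.019 0 0 0 0 0';  python3 -m handwheel '0 -0.001 0 0 0 0 0; 0 -0.002 0 0 0 0 0; 0 -0.002 0 0 0 0 0'; python3 - <<'E'
from h import *
c=cam("wrist");cv2.imwrite("pics/g2.png",crop(c["color"],80,150,260,100,3));print(ctrl.observe()["tool_pos"],ctrl.observe()["force"])
E
```

```text
time_s: 4.33
tool_pos: [538.7, -121.0, 97.4]
tool_rot: [-0.258, -3.131, 0.0]
force: [0.3, -0.0, 0.0]
width: 0.6
grasp_force: 0.0
time_s: 4.58
tool_pos: [538.6, -122.3, 97.4]
tool_rot: [0.256, 3.131, 0.0]
force: [-0.3, 1.1, -0.3]
width: 0.6
grasp_force: 0.5
[ 538.59358827 -122.27515113   97.41438352] [-0.52919206  1.71225909 -0.83331015]
```

View pics/g2.png

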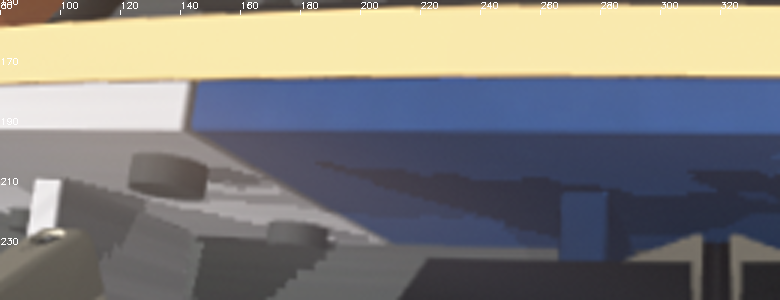

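A dark seam of about 2 px (roughly 1 mm) is left at (142,185), so I'll push a little further until the force rises.

```bash
python3 -m handwheel '0 -0.001 0 0 0 0 0; 0 -0.002 0 0 0 0 0; 0 -0.002 0 0 0 0 0; 0 -0.002 0 0 0 0 0';  python3 -m handwheel '0 -0.001 0 0 0 0 0; 0 -0.001 0 0 0 0 0;0 -0.001 0 0 0 0 0'
```

```text
time_s: 4.97
tool_pos: [538.5, -123.5, 97.5]
tool_rot: [0.255, 3.131, 0.002]
force: [1.3, 6.0, 1.8]
width: 0.8
grasp_force: 2.7
time_s: 5.22
tool_pos: [538.7, -123.7, 97.6]
tool_rot: [0.254, 3.131, 0.003]
force: [1.0, 8.8, 1.5]
width: 0.8
grasp_force: 4.0
```

The panel is butted, with 9 N of back pressure. Next I retreat and go over to the clamp.

```bash
python3 -m handwheel '0 0.01 0 0 0 0 0; 0 0.02 -0.01 0 0 0 0; 0 0.02 -0.05 0 0 0 0; 0 0.02 -0.09 0 0 0 0; 0 0.02 -0.13 0 0 0 0.5; 0 0.03 -0.17 0 0 7 1; 0 0.06 -0.19 0 0 14 1; 0 0.06 -0.2 0 0 21 1;0 0.06 -0.2 0 0 28 1;0 0.06 -0.2 0 0 35 1;0 0.06 -0.2 0 0 35 1'; python3 - <<'E'
from h import *
rx=np.array([.918,-.396,0]);M=att(rx,-zz)
go([504,230,290],M)
E
```

```text
time_s: 6.13
tool_pos: [547.8, -65.6, 298.3]
tool_rot: [1.194, 2.905, 0.0]
force: [-0.0, 0.4, -0.8]
width: 42.8
grasp_force: 0.0
t 6.13 row [0.239  0.1794 0.0082] [ 0.   0.  68.7] |turn| 68.7
```

```bash
python3 -m handwheel '0.024 0.018 0 0 0 7 1; 0.048 0.036 0 0 0 14 1; 0.072 0.054 0 0 0 21 1; 0.096 0.072 0 0 0 28 1; 0.12 0.09 0 0 0 35 1; 0.144 0.108 0 0 0 42 1; 0.168 0.126 0 0 0 49 1; 0.192 0.144 0 0 0 56 1; 0.216 0.162 0 0 0 63 1; 0.239 0.179 0.008 0 0 68.7 1; 0.239 0.179 0.008 0 0 68.7 1; 0.239 0.179 0.008 0 0 68.7 1'; python3 - <<'E'
from h import *
import pickle
rx=np.array([.918,-.396,0]);M=att(rx,-zz)
go([504,230,290],M)
c=cam("wrist");T=cam("top");S=cam("scene");pickle.dump((c,T,S),open("c1.pkl","wb"))
o=np.zeros((600,800,3),np.uint8);o[:400,:640]=c["color"][:,:,::-1]
b=crop(S["color"],235,140,120,100,2);o[400:,:240]=b
d=crop(T["color"],260,175,180,66,3);o[402:,250:790]=d
cv2.imwrite("pics/w2.png",o)
print(ctrl.observe()["joint_positions"])
E
```

```text
time_s: 7.13
tool_pos: [501.0, 230.8, 288.9]
tool_rot: [2.614, 1.743, -0.003]
force: [0.8, -0.7, 0.5]
width: 92.0
grasp_force: 0.0
t 7.13 row [ 0.0005  0.0031 -0.0011] [-0.   0.1  0.7] |turn| 0.7
[-0.94101766  0.2804848   0.5474415   1.69222658 -0.15384854  1.21190305
 -0.75831703]
```

View pics/w2.png

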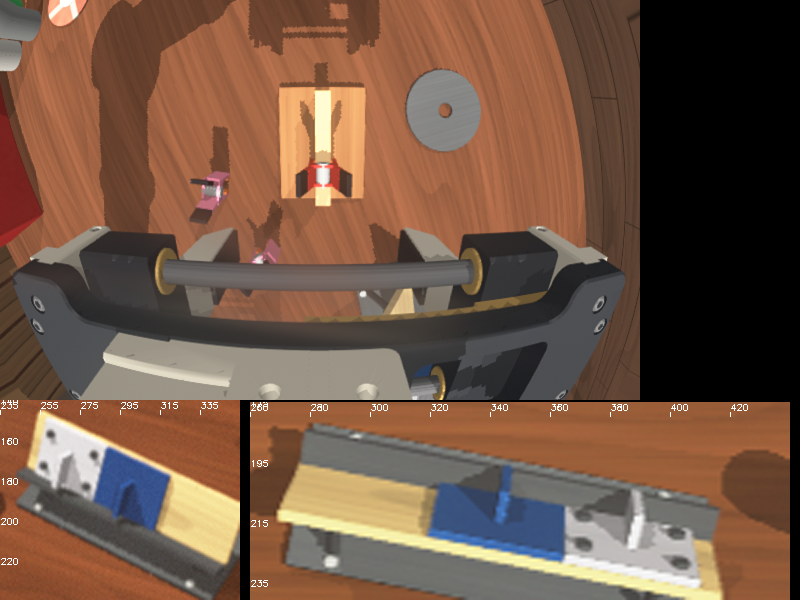

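The two jig insets show the blue panel butted against the bare one. In the wrist view the red clamp's barrel is at (323,177) and its handle ends at (300,185) and (346,185), with the rack's edge running straight down column 323.

```bash
python3 - <<'E'
from h import *
import pickle
np.set_printoptions(precision=1,suppress=True)
c,T,S=pickle.load(open("c1.pkl","rb"))
t=lambda p:(150+p[0]/2.85-.3,175+p[1]/2.85-.3)
s=lambda p:(235+p[0]/2.6-.3,140+(p[1]-250)/2.6-.3)
rx=np.array([.918,-.396,0])
for k,w,a,b in[("barrel",(323,177),(126,115),(492,455)),("A",(346,182),(124,84),(483,445)),("B",(300,182),(100,135),(506,417))]:
    print(k,tri(c,w,T,t(a)),tri(c,w,S,s(b)))
print("rack line at z80",plane(c,(323.3,92),80),plane(c,(323.3,206),80))
o=c["color"][150:215,280:365];h=cv2.cvtColor(o,cv2.COLOR_RGB2HSV)
for nm,m in(("black",cv2.inRange(h,(0,0,0),(179,255,60))),("red",cv2.inRange(h,(0,190,90),(6,255,255)))):
    n,l,st,ce=cv2.connectedComponentsWithStats(m)
    for i in range(1,n):
        if st[i,4]>25: print(nm,st[i]+[280,150,0,0,0],ce[i]+[280,150])
tc=ctrl.observe()["tool_pos"];print(c["origin"],tc)
for z in(95,150):
  for p in((296,195),(351,195)): q=plane(c,p,z)-tc; print(z,q, q@rx)
E
```

```text
barrel (array([504.8, 226.4, 100.2]), 0.1236670045456297) (array([506.9, 231.8, 103.9]), 6.843268294524258)
A (array([527.2, 220.1, 136.8]), 0.2573460790238199) (array([527.6, 222.9, 145.6]), 0.9639372633275229)
B (array([483.5, 238.1, 136. ]), 0.14112630786504124) (array([484.2, 238.9, 143.7]), 1.1423054910579384)
rack line at z80 [542.8 316.3  80. ] [489.7 187.9  80. ]
[529.2 299.  447.2] [502.5 227.5 289.8]
95 [ -35.8  -10.  -194.8] -28.85645325356095
95 [  24.4  -35.1 -194.8] 36.293821718298716
150 [ -26.     2.7 -139.8] -24.941317609663837
150 [  24.7  -18.5 -139.8] 30.034375288497177
```

```bash
python3 - <<'E'
from h import *
rx=np.array([.921,-.389,0]);M=att(rx,-zz)
go([505.3,228,113],M)
E
```

```text
t 7.28 row [0.0016 0.0023 0.1768] [ 0.   0.  -0.1] |turn| 0.1
```

```bash
python3 -m handwheel '0.0016 0.0023 0.04 0 0 0 1; 0.0016 0.0023 0.08 0 0 0 1; 0.0016 0.0023 0.115 0 0 0 1; 0.0016 0.0023 0.14 0 0 0 1; 0.0016 0.0023 0.16 0 0 0 1; 0.0016 0.0023 0.172 0 0 0 1; 0.0016 0.0023 0.177 0 0 0 1; 0.0016 0.0023 0.177 0 0 0 1'; python3 - <<'E'
from h import *
c=cam("wrist");o=np.zeros((600,800,3),np.uint8);o[:,:]=cv2.resize(c["color"][80:380,120:520,::-1],(800,600));cv2.imwrite("pics/w3.png",o)
E
```

```text
time_s: 7.95
tool_pos: [504.8, 228.1, 111.8]
tool_rot: [2.621, 1.731, -0.002]
force: [0.2, 0.2, -0.2]
width: 91.9
grasp_force: 0.0
```

View pics/w3.png

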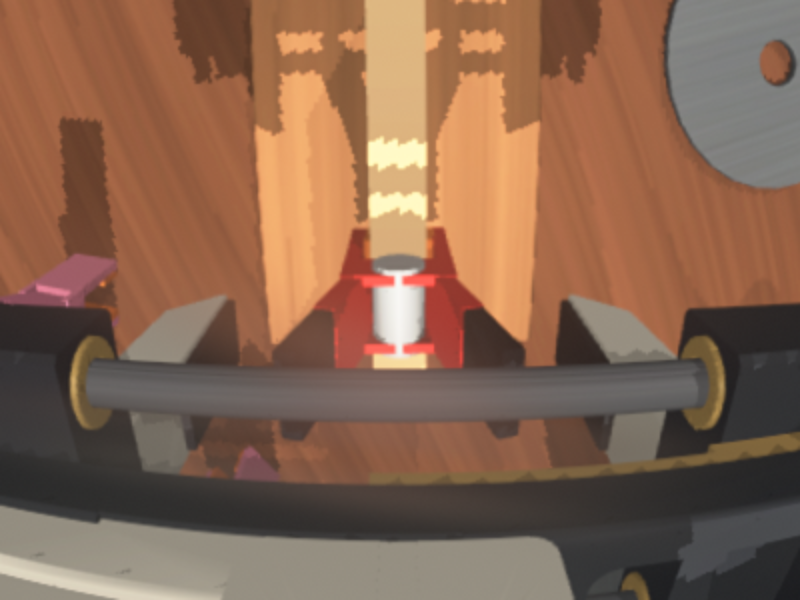

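The clamp sits centred between the fingers: handles at crop columns 275–525, fingers at 235 and 560. Now I squeeze.

```bash
python3 -m handwheel '0 0 0 0 0 0 0; 0 0 0 0 0 0 0; 0 0 0 0 0 0 0; 0 0 0 0 0 0 0; 0 0 0 0 0 0 0; 0 0 0 0 0 0 0; 0 0 0 0 0 0 0; 0 0 0 0 0 0 0; 0 0 0 0 0 0 0; 0 0 0 0 0 0 0' 35
```

```text
time_s: 8.83
tool_pos: [504.6, 229.5, 112.2]
tool_rot: [-2.621, -1.733, 0.001]
force: [0.2, -0.6, -1.8]
width: 29.5
grasp_force: 11.7
```

```bash
python3 -m handwheel '0 0 0 0 0 0 0; 0 0 0 0 0 0 0; 0 0 0 0 0 0 0; 0 0 0 0 0 0 0' 35;  python3 -m handwheel '0 0 -0.01 0 0 0 0; 0 0 -0.03 0 0 0 0; 0 0 -0.06 0 0 0 0; 0 0 -0.1 0 0 0 0; 0 0 -0.14 0 0 0 0; 0 0 -0.17 0 0 0 0; 0 0 -0.18 0 0 0 0; 0 0 -0.18 0 0 0 0'; python3 - <<'E'
from h import *
import pickle
c=cam("wrist");S=cam("scene");T=cam("top");pickle.dump((c,T,S),open("c2.pkl","wb"))
o=np.zeros((600,800,3),np.uint8);o[:400,:533]=cv2.resize(c["color"][80:380,120:520,::-1],(533,400))
o[:260,540:800]=crop(S["color"],375,110,130,130,2);o[400:600,:400]=crop(T["color"],130,150,200,100,2);cv2.imwrite("pics/w4.png",o)
M=att(N,-U)
E_=jig(30,5,55)+95*U-1*N
print(E_,ctrl.observe()["joint_positions"])
go(E_+130*U,M)
E
```

```text
time_s: 9.17
tool_pos: [504.8, 229.5, 112.4]
tool_rot: [-2.621, -1.732, -0.0]
force: [0.4, -0.0, -1.1]
width: 27.4
grasp_force: 34.9
time_s: 9.83
tool_pos: [506.3, 229.8, 295.9]
tool_rot: [-2.621, -1.732, -0.009]
force: [1.0, -0.5, -2.1]
width: 27.7
grasp_force: 34.9
[ 483.90750948 -135.61406219  135.03464987] [-0.94361259  0.28577331  0.55250135  1.68367022 -0.15807607  1.21930502
 -0.75670352]
t 9.98 row [-0.3597  0.0577  0.0462] [-31.9   3.9 -13.3] |turn| 34.8
```

View pics/w4.png

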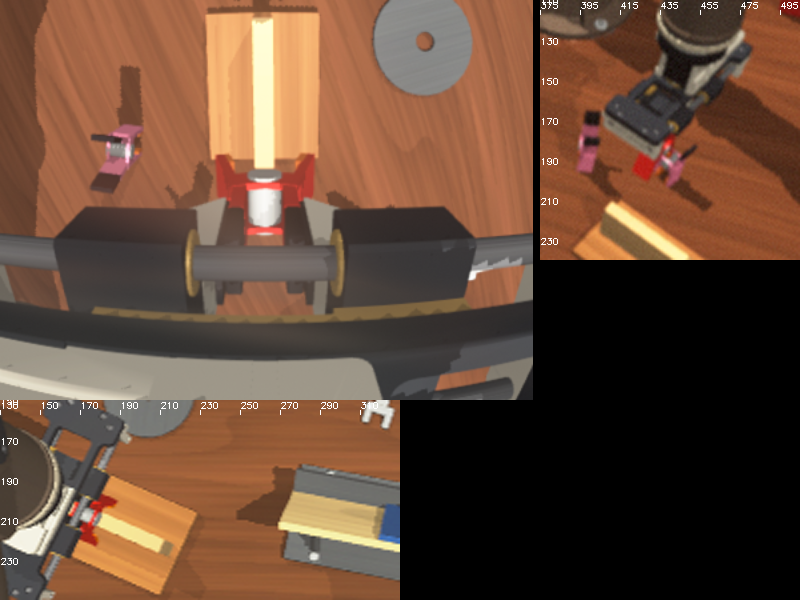

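The clamp is held squeezed, its jaws open below the barrel. The barrel is at wrist pixel (319,232) and top-view pixel (176,208), and the rack is left clean.

```bash
python3 - <<'E'
from h import *
import pickle
np.set_printoptions(precision=1,suppress=True)
c,T,S=pickle.load(open("c2.pkl","rb"))
s=ctrl.observe();r=R.from_rotvec(s["tool_rot"]);print("tool",s["tool_pos"])
hs=cv2.cvtColor(c["color"],cv2.COLOR_RGB2HSV)
m=cv2.inRange(hs,(0,170,70),(6,255,255));m[:, :250]=0;m[:,400:]=0;m[260:]=0
ys,xs=np.nonzero(m);print("red wrist x",xs.min(),xs.max(),"y",ys.min(),ys.max())
g=cv2.inRange(hs,(0,0,120),(179,70,255));g[:205]=0;g[260:]=0;g[:,:300]=0;g[:,340:]=0
ys,xs=np.nonzero(g);print("barrel",xs.min(),xs.max(),ys.min(),ys.max(),xs.mean(),ys.mean())
hT=cv2.cvtColor(T["color"],cv2.COLOR_RGB2HSV);mT=cv2.inRange(hT,(0,170,70),(6,255,255));mT[:, :155]=0;mT[:,195:]=0;mT[:185]=0;mT[235:]=0
ys,xs=np.nonzero(mT);print("red top",xs.mean(),ys.mean(),len(xs))
p,e=tri(c,(319,232),T,(176,208.4));print("barrel",p,e,"in tool",r.inv().apply(p-s["tool_pos"]))
# jaw tips outer: ray with tool-z plane
for px in((282,197),(354,197),(319,210),(319,253)):
    o,v=ray(c,px);o=r.inv().apply(o-s["tool_pos"]);v=r.inv().apply(v)
    for x in (-12,0,12): q=o+v*(x-o[0])/v[0];print(px,q,end=" ")
    print()
E
```

```text
tool [503.9 229.2 290.9]
red wrist x 282 355 y 196 255
barrel 306 330 207 256 318.0732265446224 229.5858123569794
red top 176.61832061068702 208.45801526717557 131
barrel [502.6 223.8 259.5] 2.0859138395846153 in tool [-5.4  1.  31.5]
(282, 197) [-12.  -35.  143.6] (282, 197) [  0.  -30.  100.7] (282, 197) [ 12.  -25.   57.7] 
(354, 197) [-12.   39.5 142.9] (354, 197) [  0.   34.1 100.1] (354, 197) [12.  28.7 57.2] 
(319, 210) [-12.   3. 100.] (319, 210) [ 0.   2.7 63.2] (319, 210) [12.   2.4 26.3] 
(319, 253) [-12.    2.3  12.4] (319, 253) [  0.    2.1 -12.2] (319, 253) [ 12.    1.9 -36.8]
```

```bash
python3 -m handwheel '-0.04 0.006 0 -3 0.4 -1 0; -0.08 0.013 0.01 -6 0.8 -2.5 0; -0.12 0.02 0.015 -9.5 1.2 -4 0; -0.16 0.026 0.02 -13 1.6 -5.5 0; -0.2 0.032 0.025 -17 2 -7 0; -0.24 0.038 0.03 -21 2.6 -9 0; -0.28 0.045 0.035 -25 3 -10.5 0; -0.32 0.051 0.04 -28.5 3.5 -12 0; -0.36 0.058 0.046 -31.9 3.9 -13.3 0; -0.36 0.058 0.046 -31.9 3.9 -13.3 0; -0.36 0.058 0.046 -31.9 3.9 -13.3 0; -0.36 0.058 0.046 -31.9 3.9 -13.3 0'; python3 - <<'E'
from h import *
M=att(N,-U)
E_=jig(30,5,55)+95*U-1*N
print(ctrl.observe()["joint_positions"])
go(E_+130*U,M);go(E_+100*U,M)
E
```

```text
time_s: 10.98
tool_pos: [416.4, -124.2, 245.6]
tool_rot: [2.039, 1.729, 0.497]
force: [0.6, 1.0, -2.0]
width: 27.8
grasp_force: 34.9
[-0.73642626 -0.38532973  0.6674917   2.451465    0.70799066  0.53856468
 -0.73726877]
t 10.98 row [-0.0003 -0.0006  0.    ] [-0.  -0.1 -0.1] |turn| 0.1
t 10.98 row [-0.0003 -0.0006  0.03  ] [-0.  -0.1 -0.1] |turn| 0.1
```

```bash
python3 -m handwheel '0 -0.0005 0.015 0 0 0 0; 0 -0.0005 0.03 0 0 0 0; 0 -0.0005 0.04 0 0 0 0; 0 -0.0005 0.04 0 0 0 0;0 -0.0005 0.04 0 0 0 0'; python3 - <<'E'
from h import *
import pickle
c=cam("wrist");S=cam("scene");T=cam("top");pickle.dump((c,T,S),open("c3.pkl","wb"))
o=np.zeros((600,800,3),np.uint8);o[:400,:640]=c["color"][:,:,::-1]
o[400:600,:300]=crop(S["color"],250,130,150,100,2);o[400:600,310:670]=crop(T["color"],270,170,180,100,2);cv2.imwrite("pics/w5.png",o)
s=ctrl.observe();q=s["tool_pos"]-(jig(30,5,55)+95*U-N);print(q@U,q@N,q@yj,s["joint_positions"])
E
```

```text
time_s: 11.4
tool_pos: [437.8, -127.0, 211.8]
tool_rot: [2.037, 1.731, 0.494]
force: [-0.3, 0.2, -1.9]
width: 27.5
grasp_force: 34.9
90.54763008368187 1.4689178647643681 0.7325833190455328 [-0.78466396 -0.2556949   0.82307007  2.4826734   0.73483015  0.34951045
 -0.72346225]
```

View pics/w5.png

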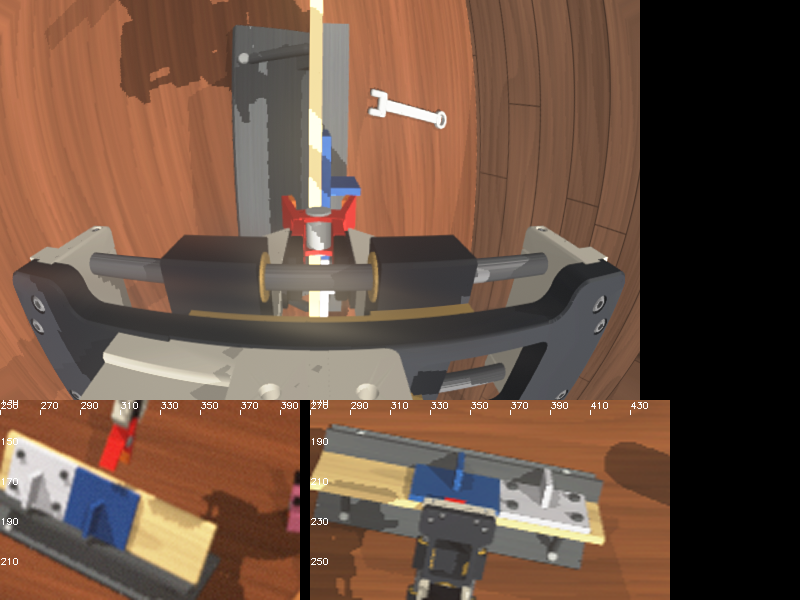

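The wrist view shows the board edge plus the blue panel's top at columns 309–331 (mid 320), directly under the clamp barrel at column 318. The scene and top insets put the clamp at mid-panel with the panel still butted, so I descend along the tool axis.

```bash
python3 -m handwheel '0 0 0.008 0 0 0 0; 0 0 0.016 0 0 0 0; 0 0 0.022 0 0 0 0; 0 0 0.026 0 0 0 0; 0 0 0.026 0 0 0 0'; cat > st.py <<'E'
from h import *
s=ctrl.observe();E_=jig(30,5,55)+95*U-N;q=s["tool_pos"]-E_;print("UNy",q@U,q@N,q@yj,s["joint_positions"],s["force"])
go(E_+38*U+1*N,att(N,-U))
E
python3 st.py
```

```text
time_s: 11.97
tool_pos: [451.6, -129.8, 190.2]
tool_rot: [2.038, 1.729, 0.498]
force: [-0.8, -0.1, -2.0]
width: 27.6
grasp_force: 34.9
UNy 64.20675516317522 1.3661851316609814 0.47650839961129976 [-0.87522427 -0.15764653  0.99667998  2.50008244  0.70155731  0.21182841
 -0.66085899] [-0.81569122 -0.10951972 -2.02926446]
t 11.97 row [-0.0005 -0.0004  0.0262] [ 0.1 -0.1 -0. ] |turn| 0.1
```

```bash
python3 -m handwheel '0 0.001 0.001 1 0 0 0; 0 0.002 0.002 2 0 0 0; 0 0.003 0.004 3 0 0 0; 0 0.004 0.006 4 0 0 0; 0 0.005 0.008 5 0 0 0; 0 0.0056 0.01 6 0 0 0; 0 0.0056 0.01 6 0 0 0'; python3 st.py
```

```text
time_s: 12.55
tool_pos: [462.5, -130.2, 185.5]
tool_rot: [2.108, 1.792, 0.42]
force: [1.1, 0.1, -0.7]
width: 27.5
grasp_force: 34.9
UNy 54.45868331033407 8.060495490670892 1.7998999889046432 [-1.14914313 -0.12584131  1.30944092  2.40556999  0.33732784  0.32780994
 -0.27100346] [ 1.12115549  0.08397618 -0.73289238]
t 12.55 row [-0.0019 -0.0053  0.0171] [-5.9 -0.3  0. ] |turn| 5.9
```

```bash
python3 -m handwheel '0 0 0.002 0.5 0 0 0; 0 0 0.004 1 0 0 0; 0 0 0.004 1 0 0 0'; python3 st.py
```

```text
time_s: 12.8
tool_pos: [463.5, -130.9, 181.3]
tool_rot: [2.121, 1.801, 0.404]
force: [0.2, 0.7, -1.5]
width: 27.1
grasp_force: 34.9
UNy 50.33079493253778 6.799455375317258 1.3677131120023032 [-1.06010122 -0.01265348  1.30194861  2.39366679 -0.0821053   0.31668008
  0.15417545] [ 0.18311096  0.72781283 -1.53441795]
t 12.80 row [-0.0014 -0.0043  0.0129] [-7.  -0.2 -0. ] |turn| 7.0
```

```bash
python3 -m handwheel '0 0.0003 0.002 0 0 0 0; 0 0.0005 0.004 0 0 0 0; 0 0.0008 0.006 0 0 0 0; 0 0.001 0.008 0 0 0 0; 0 0.001 0.008 0 0 0 0'; python3 st.py
```

```text
time_s: 13.22
tool_pos: [467.3, -131.9, 174.3]
tool_rot: [2.122, 1.8, 0.403]
force: [-0.1, -0.2, -0.8]
width: 27.6
grasp_force: 34.9
UNy 42.26922512561134 6.362626887917733 0.9929539698457367 [-0.93298367  0.06512287  1.21949439  2.39436397 -0.36968275  0.30871533
  0.43821671] [-0.10201226 -0.22450273 -0.823809  ]
t 13.22 row [-0.001  -0.0048  0.0049] [-7.  -0.2 -0. ] |turn| 7.0
```

```bash
python3 -m handwheel '0 0.0003 0.002 0 0 0 0; 0 0.0006 0.005 0 0 0 0; 0 0.0006 0.005 0 0 0 0; 0 0.0006 0.005 0 0 0 0'; python3 st.py; python3 - <<'E'
from h import *
import pickle
c=cam("wrist");S=cam("scene");T=cam("top");pickle.dump((c,T,S),open("c4.pkl","wb"))
h=cv2.cvtColor(c["color"],cv2.COLOR_RGB2HSV)
bl=cv2.inRange(h,(105,120,40),(125,255,255))
red=cv2.inRange(h,(0,170,70),(6,255,255))
ye=cv2.inRange(h,(18,60,150),(32,255,255))
for y in range(130,262,12):
    f=lambda m:(lambda x:(x.min(),x.max()) if len(x) else None)(250+np.nonzero(m[y,250:400])[0])
    print(y,"blue",f(bl),"red",f(red),"yellow",f(ye))
E
```

```text
time_s: 13.55
tool_pos: [469.7, -132.9, 170.2]
tool_rot: [2.122, 1.799, 0.402]
force: [-0.2, -0.8, -0.5]
width: 27.5
grasp_force: 34.9
UNy 37.44544758751919 6.36448106191997 0.3310551695659014 [-0.85711854  0.09007476  1.15151137  2.39395066 -0.45368456  0.3028838
  0.51675757] [-0.2386594  -0.83787383 -0.54074921]
t 13.55 row [-0.0003 -0.0054  0.0001] [-6.9 -0.1 -0.1] |turn| 7.0
130 blue None red None yellow (np.int64(305), np.int64(331))
142 blue (np.int64(323), np.int64(339)) red None yellow (np.int64(305), np.int64(320))
154 blue (np.int64(322), np.int64(339)) red None yellow (np.int64(305), np.int64(320))
166 blue (np.int64(322), np.int64(336)) red None yellow (np.int64(305), np.int64(319))
178 blue (np.int64(322), np.int64(334)) red None yellow (np.int64(305), np.int64(320))
190 blue (np.int64(322), np.int64(331)) red None yellow (np.int64(305), np.int64(319))
202 blue (np.int64(322), np.int64(331)) red (np.int64(283), np.int64(354)) yellow (np.int64(305), np.int64(320))
214 blue (np.int64(370), np.int64(372)) red (np.int64(291), np.int64(354)) yellow None
226 blue None red (np.int64(292), np.int64(353)) yellow None
238 blue None red None yellow None
250 blue None red None yellow None
```

The jaws (columns 283–354) straddle the edge (305–332) and are centred on it. Now I release gradually.

```bash
python3 -m handwheel '0 0 0 0 0 0 0.34; 0 0 0 0 0 0 0.38; 0 0 0 0 0 0 0.42; 0 0 0 0 0 0 0.46; 0 0 0 0 0 0 0.5; 0 0 0 0 0 0 0.55; 0 0 0 0 0 0 0.6; 0 0 0 0 0 0 0.65; 0 0 0 0 0 0 0.75; 0 0 0 0 0 0 0.9; 0 0 0 0 0 0 1; 0 0 0 0 0 0 1'; python3 st.py; python3 - <<'E'
from h import *
c=cam("wrist");cv2.imwrite("pics/w6.png",c["color"][:,:,::-1])
h=cv2.cvtColor(c["color"],cv2.COLOR_RGB2HSV);red=cv2.inRange(h,(0,170,70),(6,255,255))
ys,xs=np.nonzero(red[150:300,230:420]);print("red",xs.min()+230,xs.max()+230,ys.min()+150,ys.max()+150,xs.mean()+230,len(xs))
E
```

```text
time_s: 14.7
tool_pos: [469.9, -133.1, 170.1]
tool_rot: [2.121, 1.799, 0.401]
force: [0.3, -0.1, 0.7]
width: 82.0
grasp_force: 0.0
UNy 37.22906938575682 6.515503416954339 0.18066484553353834 [-0.85727295  0.09128786  1.15195652  2.39406313 -0.45621086  0.30198982
  0.51946026] [ 0.25720906 -0.1473794   0.69357004]
t 14.70 row [-0.0002 -0.0056 -0.0001] [-6.9 -0.1 -0. ] |turn| 6.9
red 277 347 196 242 311.2669322709163 1004
```

```bash
python3 -m handwheel '0 -0.003 0 0 0 0 1; 0 -0.005 -0.002 0 0 0 1; 0 -0.005 -0.008 0 0 0 1; 0 -0.005 -0.016 0 0 0 1; 0 -0.005 -0.025 0 0 0 1; 0 -0.005 -0.035 0 0 0 1; 0 -0.005 -0.045 0 0 0 1; 0 -0.005 -0.055 0 0 0 1; 0 -0.005 -0.065 0 0 0 1; 0 -0.005 -0.07 0 0 0 1; 0 -0.005 -0.07 0 0 0 1'; python3 st.py
```

```text
time_s: 15.67
tool_pos: [436.1, -127.7, 232.0]
tool_rot: [2.121, 1.798, 0.404]
force: [-0.9, 0.4, 0.2]
width: 91.7
grasp_force: 0.0
UNy 107.85552641316781 10.303207030283575 0.07394696882845676 [-0.73600903 -0.22502694  0.79237691  2.35145587  0.38398085  0.5374933
 -0.37582782] [-0.88528804  0.37572706  0.1527219 ]
t 15.67 row [-0.0002 -0.0009  0.0705] [-6.9 -0.1 -0.1] |turn| 6.9
```

```bash
python3 -m handwheel '0 0.01 -0.03 0 0 0 1; 0.01 0.02 -0.05 0 0 0 1; 0.04 0.03 -0.06 0 0 0 1; 0.08 0.03 -0.06 0 0 0 1; 0.12 0.03 -0.06 0 0 0 1; 0.16 0.03 -0.06 0 0 0 1; 0.2 0.03 -0.06 0 0 0 1; 0.22 0.03 -0.06 0 0 0 1;0.22 0.03 -0.06 0 0 0 1;0.22 0.03 -0.06 0 0 0 1'; python3 - <<'E'
from h import *
np.set_printoptions(precision=1,suppress=True)
T=cam("top");S=cam("scene")
def blobs(c,lo,hi,a=8):
    m=cv2.inRange(cv2.cvtColor(c["color"],cv2.COLOR_RGB2HSV),lo,hi);n,l,st,ce=cv2.connectedComponentsWithStats(m)
    return [(st[i],ce[i]) for i in range(1,n) if st[i,4]>a]
def near(b,x0,x1,y0,y1): return [(s,c) for s,c in b if x0<c[0]<x1 and y0<c[1]<y1]
for n,c,box in(("T",T,(260,440,170,270)),("S",S,(235,370,110,250))):
    print(n,"blue",near(blobs(c,(105,120,40),(125,255,255),40),*box))
    print(n,"red",near(blobs(c,(0,170,70),(6,255,255)),*box)); 
    h=cv2.cvtColor(c["color"],cv2.COLOR_RGB2HSV)
    m=cv2.inRange(h,(0,170,70),(6,255,255));x0,x1,y0,y1=box;ys,xs=np.nonzero(m[y0:y1,x0:x1]);print(xs.mean()+x0,ys.mean()+y0,len(xs),xs.min()+x0,xs.max()+x0,ys.min()+y0,ys.max()+y0)
# expected pixels
def proj(c,P):
    p=R.from_rotvec(c["attitude"]).inv().apply(np.array(P)-c["origin"]);return [c["fx"]*p[0]/p[2]+c["cx"],c["fy"]*p[1]/p[2]+c["cy"]]
E_=jig(30,5,55)+95*U-N
for nm,d in(("edge",0),("pivot",13),("tips",73)):
    print(nm,[np.array(proj(c,E_+d*U)) for c in(T,S)])
for nm,c,box in(("T",T,(260,440,170,270)),("S",S,(235,370,110,250))):
    x0,x1,y0,y1=box
    cv2.imwrite(f"pics/f{nm}.png",crop(c["color"],x0,y0,x1-x0,y1-y0,4))
print(ctrl.observe()["tool_pos"],ctrl.observe()["time_s"])
E
```

```text
time_s: 16.5
tool_pos: [473.7, 90.1, 297.4]
tool_rot: [2.119, 1.803, 0.398]
force: [0.1, 0.4, 0.4]
width: 92.0
grasp_force: 0.0
T blue [(array([342, 197,  23,  31, 351], dtype=int32), array([353.7, 215. ])), (array([320, 202,  20,  21, 235], dtype=int32), array([328. , 212.5]))]
T red [(array([337, 213,  11,  13, 108], dtype=int32), array([342.1, 219.4])), (array([334, 230,  12,  11,  91], dtype=int32), array([339.2, 235.4]))]
340.7537688442211 226.69346733668343 199 334 347 213 240
S blue [(array([282, 164,  37,  41, 765], dtype=int32), array([300., 185.]))]
S red [(array([298, 153,  18,  27, 242], dtype=int32), array([305.3, 164.5]))]
305.3471074380165 164.51239669421489 242 298 315 153 179
edge [array([341.1, 225. ]), array([304.8, 169.1])]
pivot [array([340.8, 227.4]), array([305.8, 165.2])]
tips [array([339.5, 239.3]), array([310.7, 146.8])]
[473.4  88.1 297.7] 16.6
```

```bash
python3 - <<'E'
from h import *
np.set_printoptions(precision=1,suppress=True)
T=cam("top");S=cam("scene")
def proj(c,P):
    p=R.from_rotvec(c["attitude"]).inv().apply(np.array(P)-c["origin"]);return np.array([c["fx"]*p[0]/p[2]+c["cx"],c["fy"]*p[1]/p[2]+c["cy"]])
E_=jig(30,5,55)+95*U-N
def bar(c,x0,x1,y0,y1):
    h=cv2.cvtColor(c["color"],cv2.COLOR_RGB2HSV)[y0:y1,x0:x1];m=cv2.inRange(h,(0,0,120),(179,75,255));ys,xs=np.nonzero(m);return (xs.mean()+x0,ys.mean()+y0,len(xs)),m
a,m=bar(T,330,352,218,240);print(a);b,m2=bar(S,292,320,150,182);print(b)
for mm in(m,m2): print("\n".join("".join(".#"[v>0] for v in r) for r in mm))
if a[2] and b[2]:
    p,e=tri(T,a[:2],S,b[:2]);q=p-E_;print(p,e,"U,N,y",q@U,q@N,q@yj)
hb=cv2.cvtColor(S["color"],cv2.COLOR_RGB2HSV)
cl=lambda p:"R" if (p[0]<7 or p[0]>174) and p[1]>170 and p[2]>60 else "B" if 105<p[0]<125 and p[1]>120 else "k" if p[2]<50 else "w" if p[1]<75 else "y" if 15<p[0]<32 else "."
for n,c,(x0,x1,y0,y1) in(("T",T,(325,356,205,250)),("S",S,(290,325,138,186))):
    h=cv2.cvtColor(c["color"],cv2.COLOR_RGB2HSV);print(n,x0,y0);print("\n".join("".join(cl(h[y,x]) for x in range(x0,x1)) for y in range(y0,y1)))
for d in(8,13,20,25): print(d,"barrel top T,S",proj(T,E_+(d)*U),proj(S,E_+d*U),"jaw tip front",proj(S,E_+(d-46)*U+17*N))
E
```

```text
(np.float64(340.0), np.float64(230.68), 25)
(np.float64(306.68), np.float64(170.76), 25)Traceback (most recent call last):
  File "<stdin>", line 10, in <module>
  File "<stdin>", line 10, in <genexpr>
  File "<stdin>", line 10, in <genexpr>
TypeError: string indices must be integers, not 'numpy.bool'
```

```bash
python3 - <<'E'
from h import *
np.set_printoptions(precision=1,suppress=True)
T=cam("top");S=cam("scene")
def proj(c,P):
    p=R.from_rotvec(c["attitude"]).inv().apply(np.array(P)-c["origin"]);return np.array([c["fx"]*p[0]/p[2]+c["cx"],c["fy"]*p[1]/p[2]+c["cy"]])
E_=jig(30,5,55)+95*U-N
cl=lambda p:"R" if (p[0]<7 or p[0]>174) and p[1]>170 and p[2]>60 else "B" if 105<p[0]<125 and p[1]>120 else "k" if p[2]<50 else "w" if p[1]<75 else "y" if 15<p[0]<32 else "."
for n,c,(x0,x1,y0,y1) in(("T",T,(325,356,205,250)),("S",S,(290,325,138,186))):
    h=cv2.cvtColor(c["color"],cv2.COLOR_RGB2HSV);print(n,x0,y0);print("\n".join("".join(cl(h[y,x].astype(int)) for x in range(x0,x1)) for y in range(y0,y1)))
for d in(8,13,20,25): print(d,"pivot T,S",proj(T,E_+(d)*U),proj(S,E_+d*U),"jaw tip front",proj(S,E_+(d-46)*U+17*N),proj(S,E_+(d-46)*U+9*N))
E
```

```text
T 325 205
BBBBBBB...........BBB.wwwwwwwww
BBBBBBBB..........BBBB.wwwwwwww
BBBBBBBBB.........BBBBBBBB...ww
BBBBBBBBBB.......BBBBBBBBBBBBBB
BBBBBBBBBBB......BBBBBBBBBBBBBB
BBBBBBBBBBBB.....BBBBBBBBBBBBBB
BBBBBBBBBBBBB....BBBBBBBBBBBBBB
BBBBBBBBBB..B....BBBBBBBBBBBBBB
BBBBBBBBBB...RRRR..BBBBBBBBBBBB
BBBBBBBBBB..wRRRRRRRRR..BBBBBBB
BBBBBBBBB...wRRRRRRRRRR.BBBBBBB
BBBBBBBBB....RRRRRRRRRR.BBBBBBB
BBBBBBBBB....RRRRRRRRR..BBBBBBB
BBBBBBBBB....RRRRRRRRR..BBBBBBB
BBBBBBBBB...RRRRRRRRRR..BBBBBBB
BBBBBBBBBBBBRRRRRRRRRR..BBBBBBB
yww.BBBBBBB.RRRRRRRRRRRwBBBBBBB
yyyyyyyww.B.RRRRRRRRRR..BBBBBBB
yyyyyyyyyyy.RRRRRRRRRR.BBBBBBBB
yyyyyyyyyyy.RRRRRRRRRR..BBBBBBB
wwyyyyyyyyw..ww.RRRRRR.w.BBBBBB
wwwwwwwyyyw..wwwwwww..yyyyyww.B
wwwwwwwwwww..wwwwkwwwwyyyyywwwy
wwwwwwwwwww..wwwwwwwwwyyyyywwww
wwwwwwwwww...wwwwwwwwwwyyyywwww
wwwwwwwwwwR.wwwwwwwwwwwwwwwwyyy
wwwwwwwwwwRRRRR..ww...wwwwwwwww
wwwwwwwww.RRRRRRRRRRR.wwwwwwwww
wwwwwwwww.RRRRRRRRRR.wwwwwwwwww
wwwwwwwww.RRRRRRRRRR.wwwwwwwwww
wwwwwwwww.RRRRRRRRRR.wwwwwwwwww
wwwwwwwww.RRRRRRRRRRwwwwwwwwwww
wwwwwwwww.RRRRRRRRR.wwwwwwwwwww
wwwwwwwwwRRRRRRRRRR.wwwwwwwwwww
ww
[... 1718 characters left out ...]
wwyyy....
BBBBBB.RRRRRRRR..BBBBBBBBB.wwwyyyy.
BBBBBB.RRRRRRRR..BBBBBBBBBBB.wyyyyy
BBBBBB...RRRRRR..BBBBBBBBBBBB.yyyyy
BBBBBBB...RRRRR.BBBBBBBBBBBBBwyyyyy
BBBBBBBBBB..RR..BBBBBBBBBBBBBwyyyyy
BBBBBBBBBBB....BBBBBBBBBBBBB.yyyyyy
BBBBBBBBBBBBB..BBBBBBBBBBBBBwyyyyyy
BBBBBBBBBB.BBBBBBBBBBBBBBBBBwyyyyyy
BBBBBBBBBBBBBBBBBBBBBBBBBBB.wyyyyyy
BBBBBBBB.BBBBBBBBBBBBBBBBBBwyyyyyyy
8 pivot T,S [340.9 226.5] [305.4 166.7] jaw tip front [299.1 181.9] [300.4 181.2]
13 pivot T,S [340.8 227.4] [305.8 165.2] jaw tip front [299.5 180.4] [300.8 179.7]
20 pivot T,S [340.7 228.8] [306.4 163.1] jaw tip front [300.  178.4] [301.3 177.6]
25 pivot T,S [340.6 229.7] [306.8 161.6] jaw tip front [300.4 176.9] [301.7 176.2]
```

```bash
python3 -c "
from bench import ctrl
print(ctrl.job_done())"
```

```text
the job is handed in; nothing more can be done
None
```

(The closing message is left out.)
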